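# Find the tilting board of the soldering hearth and push it open

### The job

One of the four identical ceramic boards in the top of the soldering hearth is the hatch over the offcut pan; the other three are bricked up underneath. With the fingertips press gently on one end of each board until you find the one that rocks, then push that end on down until the board stands fully open against its stop, and take the hand clear. The boards are brittle: do not lean hard on them, do not lift any board, and leave the tools and pieces lying about where they are, neither moved nor picked up.

Things in the scene. Friction and masses are not known exactly. Their poses are not given: they have to be found in the camera images.
- hearth: Dark steel soldering hearth fixed to the bench: a tray 179 mm (its x, away from the robot) x 490 mm (its y) x 83 mm high, origin under its centre. Four identical cream ceramic boards lie side by side in its top, flush with rim and rails (top face 83 mm above the bench); the rails between them are 34 mm wide. Each board lies over a bay 64 mm deep: three bays hold a firebrick, one an offcut pan only 10 mm high.
- board_1_mid (a point): centre of board_1, on its pivot axis, 6 mm below its top face; axes as the board's (x its length, y the pivot, z up). The board is 135 mm (x) x 84 (y) x 12.5 thick. It hangs at mid-length on two end pins that lie in slots open at the top, so it could be lifted out. Boards are numbered from left (+y) to right, 122 mm apart.
- board_2_mid (a point): centre of board_2, on its pivot axis, 6 mm below its top face; axes as the board's (x its length, y the pivot, z up). The board is 135 mm (x) x 84 (y) x 12.5 thick. It hangs at mid-length on two end pins that lie in slots open at the top, so it could be lifted out. Boards are numbered from left (+y) to right, 122 mm apart.
- board_3_mid (a point): centre of board_3, on its pivot axis, 6 mm below its top face; axes as the board's (x its length, y the pivot, z up). The board is 135 mm (x) x 84 (y) x 12.5 thick. It hangs at mid-length on two end pins that lie in slots open at the top, so it could be lifted out. Boards are numbered from left (+y) to right, 122 mm apart.
- board_4_mid (a point): centre of board_4, on its pivot axis, 6 mm below its top face; axes as the board's (x its length, y the pivot, z up). The board is 135 mm (x) x 84 (y) x 12.5 thick. It hangs at mid-length on two end pins that lie in slots open at the top, so it could be lifted out. Boards are numbered from left (+y) to right, 122 mm apart.
- board_1 (a joint): tilt of board_1, rad: 0 flush, + when its end away from the robot goes down, - when its near end does; stops at +-0.87 (50 degrees). Over a brick it gives at most 1 to 2 mm; over the pan (which board varies) it rocks either way when 2 to 3 N presses one end, 45 mm from the pins, and its stiff pins keep it where it is left.
- board_2 (a joint): tilt of board_2, rad: 0 flush, + when its end away from the robot goes down, - when its near end does; stops at +-0.87 (50 degrees). Over a brick it gives at most 1 to 2 mm; over the pan (which board varies) it rocks either way when 2 to 3 N presses one end, 45 mm from the pins, and its stiff pins keep it where it is left.
- board_3 (a joint): tilt of board_3, rad: 0 flush, + when its end away from the robot goes down, - when its near end does; stops at +-0.87 (50 degrees). Over a brick it gives at most 1 to 2 mm; over the pan (which board varies) it rocks either way when 2 to 3 N presses one end, 45 mm from the pins, and its stiff pins keep it where it is left.
- board_4 (a joint): tilt of board_4, rad: 0 flush, + when its end away from the robot goes down, - when its near end does; stops at +-0.87 (50 degrees). Over a brick it gives at most 1 to 2 mm; over the pan (which board varies) it rocks either way when 2 to 3 N presses one end, 45 mm from the pins, and its stiff pins keep it where it is left.
- tin: round aluminium tin of solder, 28 mm across, 18 high, standing on the rail between board_1 and board_2; origin under its centre. A bystander: leave it alone.
- tweezers: steel tweezers 144 mm long, 20 wide, 8 high, lying along the rail between board_2 and board_3; origin on the rail near mid-length. A bystander: leave it alone.
- bezel: small silver box setting without top or bottom, 26 x 20 x 16 mm high, standing on the rail between board_3 and board_4; origin under its centre. A bystander: leave it alone.
- turntable: round black soldering turntable, 190 mm across, with a cream board and a bent silver strip on it (80 high in all), on the bench to the left of the hearth; origin under its centre. A bystander: leave it alone.
- mallet: mallet lying on the bench in front of the hearth, to the right: 230 mm long, head 48 mm across; origin under its handle, head in its +x direction. A bystander: leave it alone.
- torch: hand torch with a dark handle standing upright in a round foot 110 mm across, about 215 high, nozzle overhanging by 90 mm, to the right of the hearth; origin under the foot. A bystander: leave it alone.
- flux_jar: white jar with a steel cap, 52 mm across, 62 high, beyond the hearth; origin under its centre. A bystander: leave it alone.
- charcoal: black charcoal block 70 x 110 x 30 mm high, in front of the hearth to the left; origin under its centre. A bystander: leave it alone.

How it is judged:
By the outcome, as a careful person would: the job done as asked, in the order asked, and still so for the second after the job is handed in, with the robot touching nothing.
It also fails if it takes over 48 s, if anything falls off the work surface, if the arm or the gripper's body presses on something with over 40 N, if the wrist force passes 120 N, or if a joint passes its speed limit or range.

### The arm

A 6-joint arm with a two-finger parallel gripper is mounted at the origin on the work surface. World frame = base frame: x ahead of the robot, y to its left, z up, the work surface at z = 0. Lengths are in mm, angles in rad, forces in N, time in s.
With the tool pointing down it reaches from about 300 to 775 mm from the base axis. Payload 14.6 kg.
Tool frame: the origin (TCP) lies at the very end of the fingers, on their centre line; the grasp point (between the pads) lies 19 mm behind it; z points along the fingers, y is the line along which they close (so a half turn about z gives the same grasp; the last joint's range is limited). The gripper opens to 94 mm and grips with 3 to 60 N. Pads are 16 mm wide; open, the fingers measure 119 mm over their backs; the gripper's body (75 mm by 177 mm) begins 78 mm behind the grasp point.
Start: joints at [-1.275, 0.3, 1.521, -0, 1.321, -0.067], TCP at [195.184, -514.191, 182.146] pointing down, gripper open.
Joint ranges: [-3.03, 3.03], [-0.79, 2.21], [0.23, 2.52], [-1.04, 4.18], [0, 3.07], [-2.55, 2.55]. Speed limits (rad/s): [2.22, 2.22, 2.57, 3.14, 3.14, 3.14].

### API

Orientations are given as [roll, pitch, yaw] about the fixed x, y, z axes, in that order (R = Rz(yaw) Ry(pitch) Rx(roll)).
In Python, from cell import manip, camera, get_calibration gives the robot as it stands. The module is installed in compiled form; this text tells all that it offers.
- The arm moves only by the tool jog_arm, never from a script. Its argument "plan" is one flat list of numbers, 6 for each row, row after row: the shift along the world's x, y, z in m, then the turn, a rotation vector about the world's x, y, z in degrees. A call has 1 to 20 rows; each row is the pose to reach, as a shift and turn from the pose commanded when the call began; what a row does not reach only later rows make up. A row lasts 1/10 s, in which the tool goes at most 50 mm and 8.59 degrees, less where a joint would pass 70% of its speed; a pose out of reach is approached as far as the arm can. A call with a gripper value outside its range is refused whole. "claw" is the finger opening in m, from 0 to 0.094, set as the call begins (left out, the last holds). The fingers move at their own pace and stop on an object; "force" is the grip in N (left out, the last holds). Time passes only in rows, so rows that repeat a pose let the fingers close. It gives the time, the measured TCP pose, the force, the opening and the grip force at its end, in the units of the state.
- manip.read_state(): the state, without advancing time (a new reading comes with each control period).
- camera(name): name is "side" or "top" or "wrist"; returns (picture, depth): 400x640x3 uint8, red, green, blue; 400x640 float32, mm along the optical axis (not along the pixel's ray), 0 where there is no reading.
- get_calibration(name): a dict with "fx", "fy", "cx", "cy" (pixels), "origin" and "attitude" of the camera in the world. Camera axes: x right, y down, z forward; pixel columns grow to the right and rows downward; lengths in mm; the calibration is good to about 2 mm. The wrist camera is an equidistant fisheye: a pixel r from the principal point sees the ray r / f radians off the axis. A picture is of the moment at which its call begins: read the wrist's pose just before it. get_calibration takes no time and is no camera call; for the wrist camera it gives the pose at the moment of the call.
- manip.sign_off(): hands the job in; it is judged then, once.
The state is a dict: "clock": time; "joints": joint angles; "qd": joint speeds; "effort": joint torques, N m; "eef_pos": TCP position; "eef_rot": TCP orientation; "wrist_force": force on the tool from outside, world axes, zero at the start; "moment": the same for the moment, N m; "finger_gap": finger opening in mm; "finger_force": force on a finger pad.
Only numpy, scipy, OpenCV 4.12 (cv2) and the standard library are available. Lean on these libraries where they do the work, as an engineer would, in place of code of your own. Each camera call takes 0.05 s, during which the arm holds its last target. There are 200 camera calls.

## Working session

There is one attempt and no reset: what is moved stays moved. The work goes in short steps, Python scripts to look and compute and a tool call to move; the robot and the scene stay as the last step left them, time stands still between calls to the robot, and variables do not carry over. Pictures are saved under pics/ and viewed, at most 10 in all, crops included, and the job is handed in when it is done.

Besides the shell and the picture viewer there is one more tool, called after "Request:" as name(argument=value, ...) on one line, values as JSON. jog_arm: Moves the arm, as the interface text tells. Its arguments: {"type":"object","properties":{"plan":{"type":"array"},"claw":{"type":"number"},"force":{"type":"number"}},"required":["plan"]}

```bash
mkdir -p pics
python3 - <<'E'
from cell import manip,camera,get_calibration
import cv2,numpy as np
for n in("top","side"):
    p,d=camera(n); cv2.imwrite(f"pics/{n}0.png",p[:,:,::-1]); np.savez(f"pics/{n}0.npz",p=p,d=d)
    print(n,get_calibration(n))
print(manip.read_state())
E
```

```text
top {'fx': 427.69685051433714, 'fy': 427.69685051433714, 'cx': 322.1919294899408, 'cy': 201.6839317842064, 'origin': array([ 293.66762746,   -9.60488434, 1222.6263147 ]), 'attitude': array([-2.97319771,  0.0044486 , -1.57823866])}
side {'fx': 493.6280447035148, 'fy': 493.6280447035148, 'cx': 318.6705457578924, 'cy': 200.82172840005515, 'origin': array([ -103.74012453, -1168.29379005,   835.32656433]), 'attitude': array([-2.09992581, -0.01249739, -0.46855233])}
{'clock': 0.1, 'joints': array([-1.27456037e+00,  3.00368578e-01,  1.52155027e+00, -3.86318506e-05,
        1.32068562e+00, -6.65929123e-02]), 'qd': array([ 0.00052541, -0.00384253, -0.00058825,  0.00127802,  0.0008935 ,
        0.0001024 ]), 'effort': array([-1.11083114e-03, -5.32646763e+01, -3.53282797e+01,  7.08971894e-02,
        2.35205231e-02, -4.72762360e-05]), 'eef_pos': array([ 195.1181093 , -513.93888896,  181.65560831]), 'eef_rot': array([-3.14058059e+00, -2.99926673e-05,  3.62838439e-01]), 'wrist_force': array([-0.50147918, -0.0901149 , -0.10519389]), 'moment': array([0.02095777, 0.01237099, 0.02957499]), 'finger_force': 0.0, 'finger_gap': 94.11835929332952}
```

View pics/top0.png

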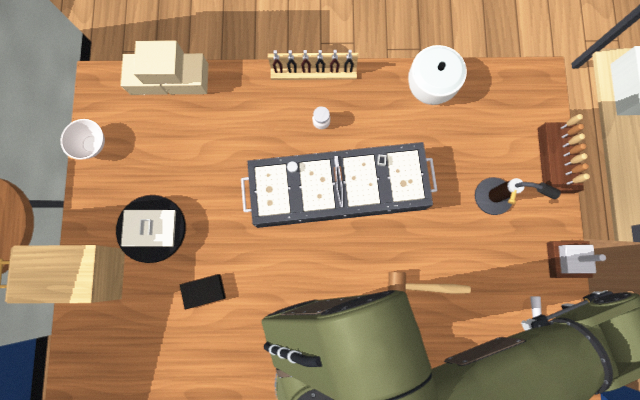

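View pics/side0.png

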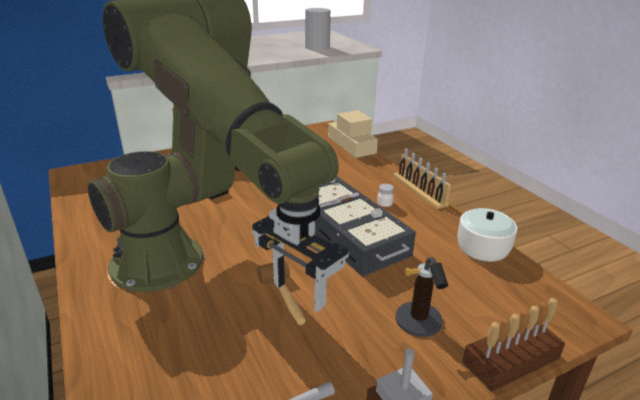

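The top view shows the hearth with four cream boards at about (272,190), (318,185), (361,181) and (405,176). The tin is at (293,167), the tweezers at (338,182) and the bezel at (382,160). In the side view the gripper hangs to the right of the hearth, in front of the torch.

```bash
cat > h.py <<'E'
import numpy as np
from scipy.spatial.transform import Rotation as R
def plane(c,uv,z):
    uv=np.atleast_2d(uv).astype(float)
    r=np.c_[(uv[:,0]-c["cx"])/c["fx"],(uv[:,1]-c["cy"])/c["fy"],np.ones(len(uv))]
    r=r@R.from_euler("xyz",c["attitude"]).as_matrix().T
    return c["origin"]+r*((z-c["origin"][2])/r[:,2])[:,None]
E
python3 - <<'E'
from h import *; from cell import get_calibration
import cv2
p=np.load("pics/top0.npz")["p"]; c=get_calibration("top")
m=((p.min(2)>170)).astype(np.uint8); m[:,:240]=0;m[:,440:]=0;m[:140]=0;m[235:]=0
m=cv2.morphologyEx(m,cv2.MORPH_CLOSE,np.ones((3,3)));m=cv2.morphologyEx(m,cv2.MORPH_OPEN,np.ones((9,9)))
n,l,s,ce=cv2.connectedComponentsWithStats(m)
for i in range(1,n):
    pts=np.argwhere(l==i)[:,::-1]; w=plane(c,pts,83)[:,:2].astype(np.float32)
    print(s[i],cv2.minAreaRect(w),w.mean(0))
# hearth dark outline
d=(p.max(2)<90).astype(np.uint8); d[:,:244]=0;d[:,435:]=0;d[:140]=0;d[232:]=0
d=cv2.morphologyEx(d,cv2.MORPH_OPEN,np.ones((3,3)))
w=plane(c,np.argwhere(d)[:,::-1],83)[:,:2].astype(np.float32); print(cv2.minAreaRect(w))
for n,q in(("tin",(293,167)),("bez",(382,160)),("twz",(338,182)),("torch",(515,186)),("jar",(321,118))): print(n,plane(c,q,100 if n!="torch" else 200)[0])
E
```

```text
[ 389  151   34   50 1480] ((558.8471069335938, -232.45880126953125), (135.53170776367188, 88.55325317382812), 4.355606555938721) [ 558.13    -232.99855]
[ 344  156   35   50 1515] ((546.57763671875, -111.25508880615234), (135.6244659423828, 86.1357421875), 5.630160331726074) [ 545.66614 -111.4296 ]
[ 300  160   34   50 1461] ((534.6296997070312, 9.355045318603516), (135.76065063476562, 85.25193786621094), 5.1397294998168945) [534.0118     9.948943]
[ 256  165   33   50 1466] ((522.6995239257812, 130.1336669921875), (135.28233337402344, 84.8780746459961), 4.216140270233154) [522.6031 129.902 ]
((527.8079223632812, -48.842498779296875), (172.42941284179688, 460.2594909667969), 5.7877936363220215)
tin [580.20733882  72.09458718 100.        ]
bez [ 597.62289092 -168.69718262  100.        ]
twz [537.77491462 -48.84279891 100.        ]
torch [ 502.44613105 -476.22384826  200.        ]
jar [718.35900203  -4.48847576 100.        ]
```

Request:
jog_arm(plan=[0.03,0.04,0.01,0,0,-3,0.06,0.08,0.02,0,0,-6,0.09,0.12,0.02,0,0,-9,0.12,0.15,0.02,0,0,-12,0.15,0.18,0.02,0,0,-15.1,0.18,0.21,0.02,0,0,-15.1,0.22,0.24,0.02,0,0,-15.1,0.26,0.26,0.01,0,0,-15.1,0.3,0.275,-0.01,0,0,-15.1,0.319,0.277,-0.04,0,0,-15.1,0.319,0.277,-0.07,0,0,-15.1,0.319,0.277,-0.08,0,0,-15.1,0.319,0.277,-0.08,0,0,-15.1,0.319,0.277,-0.08,0,0,-15.1], claw=0)

```text
clock: 1.5
eef_pos: [514.4, -237.7, 103.6]
eef_rot: [3.141, -0.001, 0.099]
wrist_force: [0.9, -1.5, 1.1]
finger_gap: 0.4
finger_force: 0.0
```

Request:
jog_arm(plan=[0,0,-0.008,0,0,0,0,0,-0.015,0,0,0,0,0,-0.018,0,0,0,0,0,-0.02,0,0,0,0,0,-0.021,0,0,0,0,0,-0.021,0,0,0,0,0,-0.021,0,0,0])

```text
clock: 2.2
eef_pos: [514.3, -237.2, 81.3]
eef_rot: [3.141, -0.0, 0.099]
wrist_force: [1.1, -0.9, -0.4]
finger_gap: 0.4
finger_force: 0.0
```

Run:
```python
from cell import manip,camera
import cv2
p,d=camera("side"); cv2.imwrite("pics/s1.png",cv2.resize(p[150:330,240:480,::-1],None,fx=3,fy=3))
s=manip.read_state();print(s["eef_pos"],s["wrist_force"])
```

```text
[ 514.26516183 -237.20881898   81.31093691] [ 0.22345706 -0.25318881 -0.64088076]
```

View pics/s1.png

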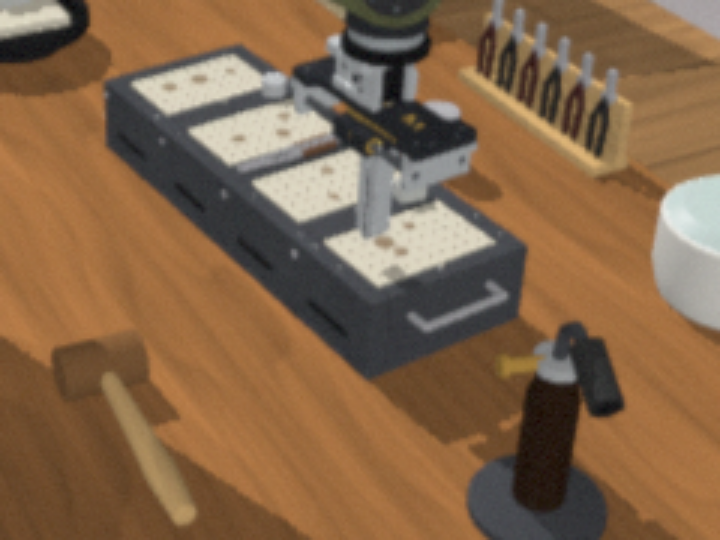

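The picture shows the closed fingertips at about crop (375,235), on or just above board 4. I expected (370,255), so I'll check with depth whether they hover.

Run:
```python
from h import *
from cell import manip,camera,get_calibration
import cv2
c=get_calibration("side"); p,d=camera("side")
v,u=np.mgrid[0:400,0:640]
P=np.stack([(u-c["cx"])/c["fx"]*d,(v-c["cy"])/c["fy"]*d,d],-1)@R.from_euler("xyz",c["attitude"]).as_matrix().T+c["origin"]
for V in range(205,246,4): print(V,[tuple(P[V,U].round().astype(int)) for U in (361,365,369,376)])
for U,V in((340,213),(390,232),(310,195),(290,178)): print("board",P[V,U].round())
# pixel where TCP should project
T=manip.read_state()["eef_pos"]; q=R.from_euler("xyz",c["attitude"]).as_matrix().T@(T-c["origin"]); print(q[:2]/q[2]*c["fx"]+[c["cx"],c["cy"]],q[2])
print(manip.read_state()["wrist_force"])
```

```text
205 [(np.int64(501), np.int64(-236), np.int64(178)), (np.int64(506), np.int64(-248), np.int64(183)), (np.int64(517), np.int64(-250), np.int64(181)), (np.int64(487), np.int64(-324), np.int64(229))]
209 [(np.int64(502), np.int64(-236), np.int64(166)), (np.int64(503), np.int64(-253), np.int64(175)), (np.int64(518), np.int64(-249), np.int64(169)), (np.int64(489), np.int64(-321), np.int64(216))]
213 [(np.int64(504), np.int64(-234), np.int64(152)), (np.int64(506), np.int64(-249), np.int64(160)), (np.int64(520), np.int64(-248), np.int64(155)), (np.int64(490), np.int64(-321), np.int64(204))]
217 [(np.int64(504), np.int64(-236), np.int64(140)), (np.int64(506), np.int64(-251), np.int64(148)), (np.int64(521), np.int64(-247), np.int64(142)), (np.int64(592), np.int64(-178), np.int64(83))]
221 [(np.int64(507), np.int64(-231), np.int64(124)), (np.int64(510), np.int64(-247), np.int64(132)), (np.int64(522), np.int64(-248), np.int64(130)), (np.int64(582), np.int64(-195), np.int64(82))]
225 [(np.int64(506), np.int64(-234), np.int64(114)), (np.int64(509), np.int64(-249), np.int64(121)), (np.int64(522), 
[... 527 characters left out ...]
(510), np.int64(-252), np.int64(85)), (np.int64(523), np.int64(-252), np.int64(81)), (np.int64(537), np.int64(-264), np.int64(84))]
241 [(np.int64(492), np.int64(-261), np.int64(83)), (np.int64(501), np.int64(-266), np.int64(83)), (np.int64(514), np.int64(-266), np.int64(79)), (np.int64(528), np.int64(-278), np.int64(82))]
245 [(np.int64(480), np.int64(-281), np.int64(86)), (np.int64(492), np.int64(-281), np.int64(82)), (np.int64(498), np.int64(-291), np.int64(87)), (np.int64(520), np.int64(-291), np.int64(80))]
board [ 510. -114.   83.]
board [ 586. -258.   82.]
board [477.  18.  84.]
board [470. 152.  81.]
[363.44080069 234.74724263] 1339.4463445539486
[ 1.2192204  -0.58941745 -0.64299664]
```

Run:
```python
from cell import manip,camera,get_calibration
import cv2
p,d=camera("wrist"); cv2.imwrite("pics/w1.png",p[:,:,::-1]); print(get_calibration("wrist"))
```

```text
{'fx': 309.70691628693146, 'fy': 309.70691628693146, 'cx': 317.50721952012475, 'cy': 200.39600122560432, 'origin': array([ 582.50111397, -232.28610203,  283.31285929]), 'attitude': array([ 2.90268976e+00, -3.91299058e-04, -1.47067769e+00])}
```

View pics/w1.png

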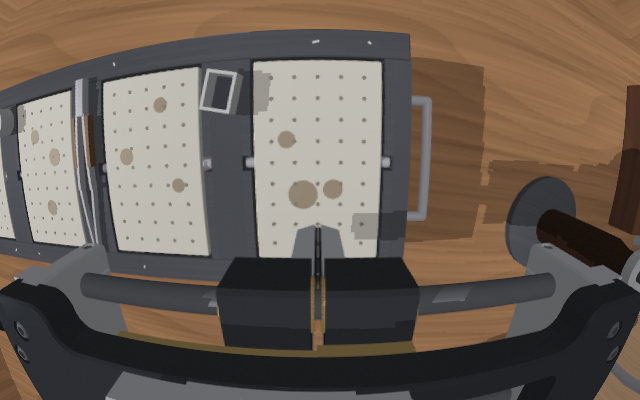

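The wrist view shows the fingertip at (318,228) with its shadow detached at (380,225), so the tip is hovering. I'll measure the height from wrist depth.

Run:
```python
from h import *
from cell import manip,camera,get_calibration
c=get_calibration("wrist"); p,d=camera("wrist")
v,u=np.mgrid[0:400,0:640]
x=(u-c["cx"])/c["fx"];y=(v-c["cy"])/c["fy"];t=np.hypot(x,y);k=np.tan(t)/np.maximum(t,1e-9)
P=np.stack([x*k*d,y*k*d,d],-1)@R.from_euler("xyz",c["attitude"]).as_matrix().T+c["origin"]
for V in range(216,258,3): print(V,[P[V,U].round().astype(int).tolist() for U in (300,308,318,330,338)])
print(manip.read_state()["eef_pos"])
```

```text
216 [[522, -227, 83], [523, -232, 83], [523, -239, 83], [524, -247, 82], [524, -252, 82]]
219 [[520, -227, 82], [520, -232, 81], [521, -239, 82], [522, -247, 83], [522, -252, 83]]
222 [[518, -227, 82], [518, -232, 83], [519, -239, 83], [520, -247, 82], [520, -253, 82]]
225 [[515, -227, 82], [516, -233, 82], [517, -239, 84], [518, -247, 83], [518, -253, 82]]
228 [[513, -227, 83], [523, -233, 111], [523, -239, 106], [525, -245, 111], [516, -253, 82]]
231 [[523, -228, 117], [524, -233, 117], [523, -239, 113], [525, -245, 117], [525, -250, 116]]
234 [[523, -229, 121], [523, -233, 121], [523, -239, 117], [525, -245, 122], [525, -250, 122]]
237 [[524, -229, 128], [524, -233, 127], [523, -239, 124], [525, -245, 127], [526, -249, 127]]
240 [[523, -229, 130], [523, -233, 130], [523, -239, 127], [525, -245, 130], [525, -249, 131]]
243 [[524, -229, 136], [524, -233, 136], [523, -239, 132], [526, -244, 138], [525, -249, 135]]
246 [[523, -229, 139], [524, -233, 139], [522, -239, 134], [525, -244, 139], [525, -248, 139]]
249 [[524, -230, 144], [524, -234, 143], [523, -239, 140], [525, -244, 144], [525, -248, 143]]
252 [[523, -230, 146], [524, -234, 147], [523, -239, 144], [525, -244, 147], [525, -248, 147]]
255 [[523, -230, 150], [524, -234, 150], [523, -239, 148], [525, -244, 151], [525, -248, 151]]
[ 514.24895271 -237.21499425   81.25855564]
```

The fingertips are really about 23 mm higher than the reported TCP. I'll descend stepwise and watch the force.

Request:
jog_arm(plan=[0,0,-0.006,0,0,0,0,0,-0.012,0,0,0,0,0,-0.016,0,0,0,0,0,-0.018,0,0,0,0,0,-0.018,0,0,0])

```text
clock: 2.9
eef_pos: [514.0, -237.1, 62.7]
eef_rot: [-3.141, 0.001, 0.099]
wrist_force: [0.1, 1.0, -0.1]
finger_gap: 0.4
finger_force: 0.0
```

```bash
cat >> h.py <<'E'
def tip():
    "lowest visible z of fingertip front face, board z just ahead, and tilt along board near the tip, from wrist depth"
    from cell import camera,get_calibration,manip
    c=get_calibration("wrist"); p,d=camera("wrist"); s=manip.read_state()
    v,u=np.mgrid[0:400,0:640]
    x=(u-c["cx"])/c["fx"];y=(v-c["cy"])/c["fy"];t=np.hypot(x,y);k=np.tan(t)/np.maximum(t,1e-9)
    P=np.stack([x*k*d,y*k*d,d],-1)@R.from_euler("xyz",c["attitude"]).as_matrix().T+c["origin"]
    print(s["clock"],"tcp",s["eef_pos"].round(1),"F",s["wrist_force"].round(2))
    for V in range(40,246,1 if 0 else 6): print(V,P[V,306].round().astype(int).tolist(),P[V,330].round().astype(int).tolist())
E
python3 -c "from h import *;tip()"
```

```text
2.95 tcp [ 514.2 -237.2   63. ] F [-0.28 -0.44 -0.33]
40 [634, -220, 82] [635, -234, 83]
46 [630, -221, 82] [631, -235, 83]
52 [628, -221, 75] [630, -235, 74]
58 [623, -221, 81] [624, -235, 82]
64 [619, -222, 82] [620, -236, 81]
70 [615, -222, 83] [582, -232, 265]
76 [611, -223, 83] [613, -236, 82]
82 [608, -223, 81] [609, -237, 82]
88 [604, -223, 83] [605, -237, 84]
94 [601, -224, 82] [602, -238, 83]
100 [597, -224, 82] [599, -238, 82]
106 [594, -224, 82] [595, -238, 83]
112 [590, -225, 82] [592, -239, 82]
118 [587, -225, 82] [588, -239, 82]
124 [583, -225, 82] [584, -239, 82]
130 [580, -226, 82] [581, -240, 82]
136 [576, -226, 82] [577, -240, 82]
142 [573, -226, 83] [574, -240, 83]
148 [569, -227, 82] [570, -241, 83]
154 [565, -227, 81] [567, -241, 84]
160 [562, -227, 82] [563, -242, 82]
166 [558, -228, 83] [560, -242, 81]
172 [555, -228, 84] [556, -242, 82]
178 [551, -229, 83] [553, -243, 83]
184 [548, -229, 83] [549, -243, 82]
190 [544, -229, 82] [545, -244, 83]
196 [540, -230, 83] [542, -244, 83]
202 [537, -230, 83] [538, -244, 83]
208 [533, -230, 82] [534, -245, 83]
214 [529, -231, 82] [530, -245, 82]
220 [525, -231, 82] [527, -246, 83]
226 [522, -231, 84] [523, -246, 82]
232 [523, -232, 98] [524, -245, 98]
238 [523, -232, 108] [524, -245, 108]
244 [523, -232, 117] [524, -244, 117]
```

Request:
jog_arm(plan=[0,0,-0.001,0,0,0,0,0,-0.002,0,0,0,0,0,-0.003,0,0,0,0,0,-0.003,0,0,0])

```text
clock: 3.35
eef_pos: [514.2, -237.2, 60.1]
eef_rot: [-3.142, 0.0, 0.099]
wrist_force: [0.3, 0.7, 1.0]
finger_gap: 0.9
finger_force: 0.0
```

Request:
jog_arm(plan=[0,0,-0.001,0,0,0,0,0,-0.002,0,0,0,0,0,-0.002,0,0,0])

```text
clock: 3.65
eef_pos: [514.3, -237.3, 59.5]
eef_rot: [3.141, -0.001, 0.099]
wrist_force: [-5.5, 3.9, 15.4]
finger_gap: 0.3
finger_force: 7.6
```

Board 4 is solid (15 N, only about 0.6 mm of give). I'll lift and go to board 3.

Request:
jog_arm(plan=[0,0,0.015,0,0,0,0,0,0.03,0,0,0,-0.004,0.04,0.03,0,0,0,-0.008,0.08,0.03,0,0,0,-0.012,0.121,0.03,0,0,0,-0.012,0.121,0.02,0,0,0,-0.012,0.121,0.01,0,0,0,-0.012,0.121,0.005,0,0,0,-0.012,0.121,0.005,0,0,0,-0.012,0.121,0.005,0,0,0])

```text
clock: 4.65
eef_pos: [502.2, -117.0, 63.0]
eef_rot: [-3.141, 0.0, 0.098]
wrist_force: [-0.6, -0.5, 0.0]
finger_gap: 0.4
finger_force: 0.0
```

Request:
jog_arm(plan=[0,0,-0.001,0,0,0,0,0,-0.002,0,0,0,0,0,-0.003,0,0,0,0,0,-0.003,0,0,0])

```text
clock: 5.05
eef_pos: [502.1, -116.2, 60.1]
eef_rot: [-3.142, 0.0, 0.099]
wrist_force: [-0.5, -0.4, -0.5]
finger_gap: 0.5
finger_force: 0.0
```

Request:
jog_arm(plan=[0,0,-0.0005,0,0,0,0,0,-0.001,0,0,0,0,0,-0.001,0,0,0])

```text
clock: 5.35
eef_pos: [502.2, -116.2, 59.6]
eef_rot: [3.141, -0.0, 0.099]
wrist_force: [-3.4, -0.5, 7.0]
finger_gap: 0.6
finger_force: 3.0
```

Request:
jog_arm(plan=[0,0,-0.0004,0,0,0,0,0,-0.0008,0,0,0,0,0,-0.0008,0,0,0])

```text
clock: 5.65
eef_pos: [502.3, -116.2, 59.5]
eef_rot: [3.141, -0.0, 0.099]
wrist_force: [-6.4, 0.5, 15.4]
finger_gap: 0.5
finger_force: 7.6
```

Board 3 is solid as well. On to board 2.

Request:
jog_arm(plan=[0,0,0.015,0,0,0,0,0,0.035,0,0,0,-0.004,0.04,0.035,0,0,0,-0.008,0.08,0.035,0,0,0,-0.012,0.121,0.035,0,0,0,-0.012,0.121,0.02,0,0,0,-0.012,0.121,0.01,0,0,0,-0.012,0.121,0.003,0,0,0,-0.012,0.121,0.003,0,0,0,-0.012,0.121,0.003,0,0,0])

```text
clock: 6.65
eef_pos: [490.3, 4.2, 61.5]
eef_rot: [-3.142, 0.0, 0.098]
wrist_force: [0.0, 0.4, 0.7]
finger_gap: 0.7
finger_force: 0.0
```

Request:
jog_arm(plan=[0,0,-0.0005,0,0,0,0,0,-0.001,0,0,0,0,0,-0.0015,0,0,0,0,0,-0.002,0,0,0,0,0,-0.002,0,0,0])

```text
clock: 7.15
eef_pos: [490.3, 4.7, 59.5]
eef_rot: [3.141, -0.0, 0.099]
wrist_force: [-0.5, -0.8, 1.2]
finger_gap: 0.5
finger_force: 0.8
```

Request:
jog_arm(plan=[0,0,-0.0004,0,0,0,0,0,-0.0008,0,0,0,0,0,-0.0008,0,0,0])

```text
clock: 7.45
eef_pos: [490.2, 4.8, 58.6]
eef_rot: [3.142, -0.0, 0.099]
wrist_force: [-0.4, -0.4, 2.8]
finger_gap: 0.3
finger_force: 1.3
```

Request:
jog_arm(plan=[0,0,-0.0005,0,0,0,0,0,-0.001,0,0,0,0,0,-0.0015,0,0,0,0,0,-0.0015,0,0,0])

```text
clock: 7.85
eef_pos: [490.1, 4.8, 56.9]
eef_rot: [-3.142, 0.0, 0.099]
wrist_force: [-0.9, -0.4, 2.8]
finger_gap: 0.2
finger_force: 1.2
```

Request:
jog_arm(plan=[0,0,-0.0005,0,0,0,0,0,-0.001,0,0,0,0,0,-0.0015,0,0,0,0,0,-0.0015,0,0,0])

```text
clock: 8.25
eef_pos: [490.1, 4.8, 55.5]
eef_rot: [-3.142, 0.0, 0.099]
wrist_force: [-1.9, -1.0, 2.2]
finger_gap: 0.4
finger_force: 1.2
```

Board 2 rocks: about 4 mm down at a steady 2–3 N. Now I'll push it open along the arc.

Request:
jog_arm(plan=[0.0005,0,-0.002,0,0,0,0.001,0,-0.004,0,0,0,0.002,0,-0.006,0,0,0,0.003,0,-0.008,0,0,0,0.004,0,-0.01,0,0,0,0.005,0,-0.012,0,0,0,0.006,0.001,-0.014,0,0,0,0.006,0.001,-0.016,0,0,0,0.007,0.001,-0.018,0,0,0,0.007,0.001,-0.018,0,0,0])

```text
clock: 9.25
eef_pos: [497.6, 5.8, 37.5]
eef_rot: [3.142, -0.001, 0.099]
wrist_force: [0.5, -1.2, 1.3]
finger_gap: 0.5
finger_force: 0.8
```

```bash
python3 -c "from h import *;tip()" | head -40
```

```text
9.3 tcp [497.5   5.8  37.6] F [-0.15 -0.59  1.05]
40 [610, 21, 83] [611, 9, 82]
46 [607, 21, 82] [608, 9, 82]
52 [604, 20, 82] [605, 8, 82]
58 [604, 21, 68] [605, 8, 69]
64 [603, 21, 52] [605, 7, 52]
70 [588, 17, 119] [589, 8, 117]
76 [585, 17, 120] [586, 8, 121]
82 [582, 17, 123] [583, 8, 125]
88 [580, 16, 124] [581, 8, 123]
94 [578, 16, 121] [579, 7, 120]
100 [576, 16, 119] [577, 7, 119]
106 [573, 16, 117] [574, 7, 116]
112 [571, 16, 116] [572, 6, 116]
118 [569, 16, 113] [570, 6, 114]
124 [566, 15, 111] [567, 6, 112]
130 [564, 15, 109] [565, 5, 108]
136 [561, 15, 107] [562, 5, 107]
142 [559, 15, 104] [560, 5, 105]
148 [556, 15, 103] [557, 4, 102]
154 [553, 15, 101] [554, 4, 99]
160 [550, 14, 97] [551, 3, 97]
166 [547, 14, 96] [548, 3, 95]
172 [544, 14, 93] [545, 3, 93]
178 [540, 14, 89] [541, 2, 88]
184 [536, 14, 85] [538, 1, 86]
190 [533, 13, 84] [534, 1, 83]
196 [529, 13, 78] [530, 0, 80]
202 [525, 13, 75] [526, 0, 76]
208 [520, 13, 71] [522, -1, 72]
214 [515, 12, 67] [517, -1, 68]
220 [511, 12, 63] [512, -2, 64]
226 [506, 12, 60] [507, -3, 60]
232 [507, 11, 74] [508, -2, 73]
238 [506, 11, 81] [508, -2, 83]
244 [507, 11, 92] [507, -2, 91]
```

The board is at about 41°. Continuing gently to the stop.

Request:
jog_arm(plan=[0.0005,0,-0.002,0,0,0,0.001,0,-0.004,0,0,0,0.001,0,-0.006,0,0,0,0.001,0,-0.007,0,0,0,0.001,0,-0.007,0,0,0])

```text
clock: 9.8
eef_pos: [498.0, 5.9, 30.3]
eef_rot: [-3.141, 0.0, 0.099]
wrist_force: [-0.9, -0.4, 2.1]
finger_gap: 0.4
finger_force: 0.9
```

Request:
jog_arm(plan=[0,0,-0.0005,0,0,0,0,0,-0.001,0,0,0,0,0,-0.001,0,0,0])

```text
clock: 10.1
eef_pos: [498.3, 5.8, 29.7]
eef_rot: [3.142, -0.0, 0.099]
wrist_force: [-0.9, -0.4, 5.7]
finger_gap: 0.2
finger_force: 2.2
```

Request:
jog_arm(plan=[0,0,-0.0005,0,0,0,0,0,-0.001,0,0,0,0,0,-0.001,0,0,0])

```text
clock: 10.4
eef_pos: [498.6, 5.8, 29.3]
eef_rot: [3.141, -0.001, 0.099]
wrist_force: [-2.6, 0.6, 11.7]
finger_gap: 0.4
finger_force: 4.6
```

Request:
jog_arm(plan=[-0.003,0,0.01,0,0,0,-0.006,0,0.03,0,0,0,-0.008,0,0.06,0,0,0,-0.02,0,0.1,0,0,0,-0.04,0,0.14,0,0,0,-0.07,0,0.17,0,0,0,-0.1,0,0.2,0,0,0,-0.1,0,0.2,0,0,0,-0.1,0,0.2,0,0,0])

```text
clock: 11.3
eef_pos: [398.2, 5.8, 229.0]
eef_rot: [3.141, -0.002, 0.099]
wrist_force: [-0.3, 0.1, -0.7]
finger_gap: 0.7
finger_force: 0.0
```

Run:
```python
from h import *
from cell import manip,camera,get_calibration
import cv2
c=get_calibration("wrist"); p,d=camera("wrist"); print(manip.read_state()["eef_pos"],manip.read_state()["wrist_force"])
v,u=np.mgrid[0:400,0:640]
x=(u-c["cx"])/c["fx"];y=(v-c["cy"])/c["fy"];t=np.hypot(x,y);k=np.tan(t)/np.maximum(t,1e-9)
P=np.stack([x*k*d,y*k*d,d],-1)@R.from_euler("xyz",c["attitude"]).as_matrix().T+c["origin"]
m=(abs(P[...,1]-9-(-.1)*(P[...,0]-534)*-1)<25)&(P[...,0]>500)&(P[...,0]<570)&(P[...,2]<125)&(p.min(2)>120)
q=P[m]; f=np.polyfit(q[:,0],q[:,2],1); print(m.sum(),np.degrees(np.arctan(f[0])/1),f,np.std(q[:,2]-np.polyval(f,q[:,0])))
cv2.imwrite("pics/w2.png",p[:,:,::-1])
p,d=camera("top"); cv2.imwrite("pics/t2.png",cv2.resize(p[100:300,170:470,::-1],None,fx=2.5,fy=2.5))
```

```text
[398.21048913   5.81126671 228.06303664] [-0.23763971  0.72161468  0.24554025]
2937 49.86056142753537 [   1.18588048 -548.31324718] 2.0399693850694454
```

View pics/w2.png

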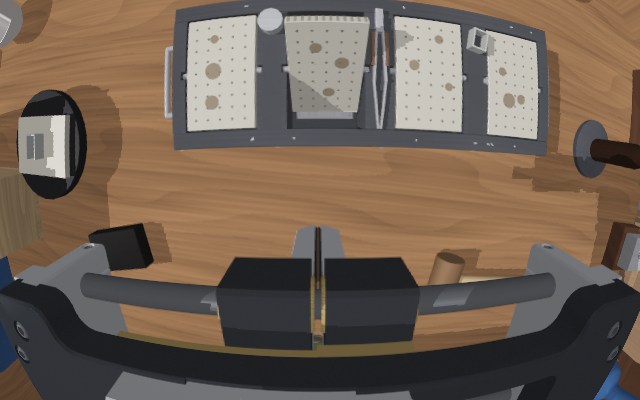

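The wrist view shows board 2, at (325,70), tilted fully open. Its fitted slope is 49.9°, which matches the 50° stop. The tin (270,20), tweezers (380,70) and bezel (477,40) are still in place, and the hand is clear.

```bash
python3 -c "
from cell import manip
print(manip.sign_off())"
```

```text
the job is handed in; nothing more can be done
None
```

Board 2 is the hatch: it now stands fully open against its stop (measured 49.9°, stop at 50°), with the hand clear and the job handed in; boards 4 and 3 were solid under presses peaking at about 15 N, firmer than I intended, and board 1 was not pressed.

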